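# Take the drained sample basket off its deep hook and set it on the balance

### The job

Unhook the steel sample basket from the draining stand: lift it by its yellow handle until its eye is past the tip of the hook's bent prong, following the prong by feel so that you neither strain the hook nor tip the basket, and only then draw it away. Set the basket gently, upright, inside the low ring on the balance pan without overloading the pan, and let go of it. Leave the beaker, the jar and the brass weight where they stand.

Things in the scene. Friction and masses are not known exactly. Their poses are not given: they have to be found in the camera images.
- stand: Fixed draining stand: blue foot plate, steel post, level steel arm 8 mm thick with its axis 205 mm above the table. Origin on the table straight below hook_foot; x along the arm to the post, which stands 115 mm away; z up. The basket is drawn away to the free side, -x. Do not strain the hook: the basket or the robot may press on the stand with at most 15 N
- hook_foot (a point): Foot of the hook's prong: centre of the top face of the round black collar (radius 15 mm) at the arm's free end, 209 mm above the table. From it a steel prong 8 mm thick rises to a tip 53 mm higher. The prong is bent: it leans 0.28 rad, so its tip stands 15 mm off to one side, in a direction that differs each time and is not measured. Axes as the stand's
- eye (a point): Centre of the basket's lifting eye: a closed level steel ring, wire 6 mm, hole 17 mm, 152 mm above the middle of the basket's underside. At the start it lies on the black collar, prong through it; it comes free once risen 54 mm. The prong leans by more than the play in the hole. At 85 mm of lift the basket's rim would meet the arm from below. Axes as basket_foot
- handle (a point): Centre of the basket's yellow plastic handle, an upright block 12 mm thick (y), 18 mm along x, 44 mm tall, gripped across its y from above. It is fixed on a 6 mm steel stalk, 42 mm to the -x side of the basket's middle, its centre 190 mm above the basket's underside and 38 mm above the eye. The stalk runs down to the rim. Axes as basket_foot
- basket_foot (a point): Centre of the underside of the loose steel sample basket: a round pot of radius 38 mm, 55 mm high, open at the top, about 0.26 kg with handle, hanging with its underside about 60 mm above the table. Its x axis points from the handle to the basket's centre, z up. Keep it upright: it must never tip by more than 0.15 rad
- pan_top (a point): Centre of the upper face of the balance's round steel pan (radius 66 mm), 75 mm above the table. On it a low ring, inner radius 46 mm, 5 mm high, marks the basket's place. x axis: away from the display, z up. The white balance body below is 235 mm by 190 mm, its top at 54 mm
- pan (a joint): How far the sprung balance pan is pressed down, m: about 0.0006 empty, 0.002 with the basket, stop at 0.008; 2000 N/m. Above 0.006 the balance is overloaded
- beaker: Glass beaker, radius 26 mm, 70 mm tall, standing on the table; origin at the centre of its underside. Leave alone
- jar: Amber glass jar with white cap, radius 25 mm, 75 mm tall; origin at the centre of its underside. Leave alone
- weight: Brass calibration weight with a knob, radius 17 mm, 55 mm tall; origin at the centre of its underside. Leave alone

How it is judged:
By the outcome, as a careful person would: the job done as asked, in the order asked, and still so for the second after the job is handed in, with the robot touching nothing.
It also fails if it takes over 64 s, if anything falls off the work surface, if the arm or the gripper's body presses on something with over 40 N, if the wrist force passes 120 N, or if a joint passes its speed limit or range.

### The arm

A 6-joint arm with a two-finger parallel gripper is mounted at the origin on the work surface. World frame = base frame: x ahead of the robot, y to its left, z up, the work surface at z = 0. Lengths are in m, angles in degrees, forces in N, time in s.
With the tool pointing down it reaches from about 0.3 to 0.75 m from the base axis. Payload 8.5 kg.
Tool frame: the origin (TCP) lies between the finger pads; the fingertips stand ahead of it and the grasp point (between the pads) lies 8 mm behind it (env.tcp_to_tips is the z of the fingertips in the tool frame, in m); z points along the fingers, x is the direction in which the jaws open and shut, and the axes are right-handed (so a half turn about z gives the same grasp; the last joint's range is limited). The gripper opens to 85 mm and grips with 20 to 120 N. Pads are 22 mm wide; open, the fingers measure 114 mm over their backs; the gripper's body (76 mm by 85 mm) begins 54 mm behind the grasp point. The pads swing forward as they close: fully open they stand 13 mm farther back than shut.
Start: joints at [55.674, 21.807, 74.336, -0, 83.858, -12.336], TCP at [0.206, 0.51, 0.242] pointing down, gripper open.
Joint ranges: [-178.18, 178.18], [-50.72, 133.34], [12.68, 142.11], [-81.47, 261.47], [9.98, 163.14], [-165.26, 165.26]. Speed limits (degrees/s): [136.94, 136.94, 180, 180, 180, 180].

### API

Orientations are given as a 3x3 rotation matrix whose columns are the frame's x, y, z axes.
In Python, from rig import observe, viewer, env gives the robot as it stands.
- The arm moves only by the tool jog_arm, never from a script. Its arguments are lists of equal length, an entry for each row: "dr": the turn, a rotation vector about the tool's x, y, z in rad, a list of three; "slide": the shift along the tool's x, y, z in m, a list of three; "gripper": the opening, from -1 (shut) to 1 (fully open), so that 0 is half open. In form: {"dr": [[rx, ry, rz], ...], "slide": [[dx, dy, dz], ...], "gripper": [gripper, ...]}. A call has exactly 10 rows; each row shifts and turns the commanded pose from where the row before left it, along the tool's axes as they then stand; what a row does not reach is not made up. A row lasts 1/10 s, in which the tool goes at most 50 mm and 8.59 degrees, less where a joint would pass 70% of its speed; a pose out of reach is approached as far as the arm can. A call is refused whole if a number of a shift passes 0.05 or a number of a turn 0.15, either way. A call with a gripper value outside its range is refused whole. The fingers move at their own pace and stop on an object; "force" is the grip in N (left out, the last holds). Time passes only in rows, so rows that do not move let the fingers close, or fill a call up. It gives the time, the measured TCP pose, the force and the opening at its end, in the units of the state.
- observe(): the state, without advancing time (a new reading comes with each control period).
- viewer.get_image(name): name is "scene" or "top" or "wrist"; returns a dict with "pixels" (384x512x3 uint8, blue, green, red), "camera_matrix" (3x3 intrinsics, pixels), "R" (3x3) and "t" (3): a world point X has camera coordinates R X + t. Camera axes: x right, y down, z forward; pixel columns grow to the right and rows downward; lengths in m; the calibration is good to about 2 mm. A picture is of the moment at which its call begins. There is no depth.
- env.close_job(): hands the job in, once; it reports no verdict.
The state is a dict: "time_s": time; "q": joint angles; "qvel": joint speeds; "joint_efforts": joint torques, N m; "position": TCP position; "tool_rot": TCP orientation; "ft_force": force on the tool from outside, world axes, zero at the start; "wrist_torque": the same for the moment, N m; "grip_width": finger opening in m.
Only numpy, scipy, OpenCV 4.12 (cv2) and the standard library are available. Lean on these libraries where they do the work, as an engineer would, in place of code of your own. Each camera call takes 0.05 s, during which the arm holds its last target.

## Working session

There is one attempt and no reset: what is moved stays moved. The work goes in short steps, Python scripts to look and compute and a tool call to move; the robot and the scene stay as the last step left them, time stands still between calls to the robot, and variables do not carry over. Pictures are saved under pics/ and viewed, and the job is handed in when it is done.

Besides the shell and the picture viewer there is one more tool, called after "Call:" in YAML: its name, and indented under it one key for each argument. jog_arm: Moves the arm, as the interface text tells. Its arguments: {"type":"object","properties":{"dr":{"type":"array","items":{"type":"array","items":{"type":"number"}}},"slide":{"type":"array","items":{"type":"array","items":{"type":"number"}}},"gripper":{"type":"array","items":{"type":"number"}},"force":{"type":"number"}},"required":["dr","slide","gripper"]}

```bash
ls; mkdir -p pics; python3 - <<'E'
from rig import observe, viewer, env
import cv2
s=observe()
for k,v in s.items(): print(k,v)
print(env.tcp_to_tips)
for n in ["scene","top","wrist"]:
    im=viewer.get_image(n); cv2.imwrite(f"pics/{n}0.png",im["pixels"]); print(n,im["camera_matrix"],im["R"],im["t"])
E
```

```text
pics
time_s 0.0
q [ 5.56741089e+01  2.18414156e+01  7.43861469e+01  1.36692557e-03
  8.38571975e+01 -1.23393203e+01]
qvel [-0.00961636 -0.0335075   0.03022313 -0.00273551  0.08736127  0.10833312]
joint_efforts [-2.86950499e-04 -4.48444104e+01 -2.31275171e+01 -1.39527597e-04
  4.83371128e-03  5.06892559e-05]
position [0.20578044 0.50975112 0.24169958]
tool_rot [[ 3.74391035e-01  9.27270523e-01 -8.53788025e-04]
 [ 9.27269798e-01 -3.74391855e-01 -1.20832741e-03]
 [-1.44009767e-03 -3.39304899e-04 -9.99998905e-01]]
ft_force [-0.25657544 -0.10180802  0.61222202]
wrist_torque [ 0.07233209 -0.04126262  0.01160429]
grip_width 0.08548919888090228
0.011
scene [[399.2733001    0.         258.41331066]
 [  0.         399.2733001  194.55120773]
 [  0.           0.           1.        ]] [[ 0.41480535  0.90985629  0.009902  ]
 [ 0.57354515 -0.25300116 -0.77912539]
 [-0.70638692  0.32886462 -0.6267899 ]] [-0.23915731 -0.23472475  1.29927754]
top [[362.25245674   0.         256.67139924]
 [  0.         362.25245674 190.38681723]
 [  0.           0.           1.        ]] [[ 0.0087066  -0.9999555   0.00363213]
 [-0.98462104 -0.00920678 -0.174461  ]
 [ 0.17448667 -0.00205731 -0.98465739]] [-0.02021958  0.6137807   0.76480448]
wrist [[267.29494775   0.         256.65113974]
 [  0.         267.29494775 188.66432931]
 [  0.           0.           1.        ]] [[ 3.74886514e-01  9.27070489e-01 -6.40586332e-04]
 [ 8.80230881e-01 -3.55728599e-01  3.14087186e-01]
 [ 2.90953086e-01 -1.18310914e-01 -9.49393927e-01]] [-0.54991699 -0.03875273  0.37994946]
```

View pics/scene0.png

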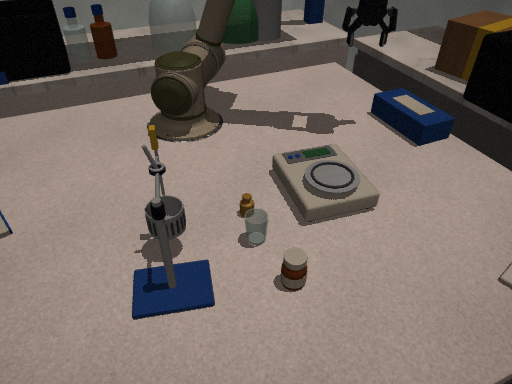

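View pics/top0.png

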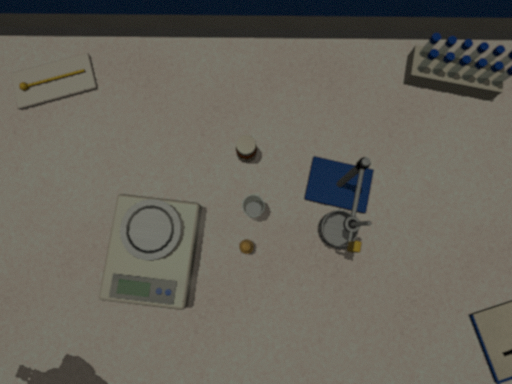

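View pics/wrist0.png

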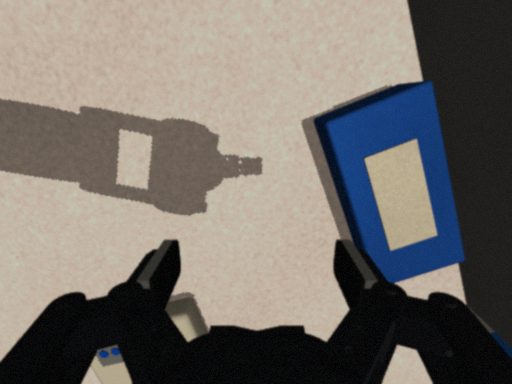

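```bash
python3 - <<'E'
import cv2
def crop(src,x,y,w,h,k,out):
    im=cv2.imread(src)[y:y+h,x:x+w]
    im=cv2.resize(im,None,fx=k,fy=k,interpolation=cv2.INTER_CUBIC)
    im=cv2.convertScaleAbs(im,alpha=1.5)
    for i in range(0,w,10): cv2.putText(im,str(x+i),(i*k,8),0,.3,(0,0,255),1); cv2.line(im,(i*k,10),(i*k,14),(0,0,255),1)
    for i in range(0,h,10): cv2.putText(im,str(y+i),(0,i*k+4),0,.3,(0,0,255),1)
    cv2.imwrite(out,im)
crop("pics/top0.png",300,145,80,115,5,"pics/top0a.png")
crop("pics/top0.png",95,185,120,125,4,"pics/top0b.png")
crop("pics/scene0.png",125,115,95,180,3,"pics/sc0a.png")
crop("pics/scene0.png",265,135,120,90,5,"pics/sc0b.png")
E
```

```text
(no output)
```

View pics/top0a.png

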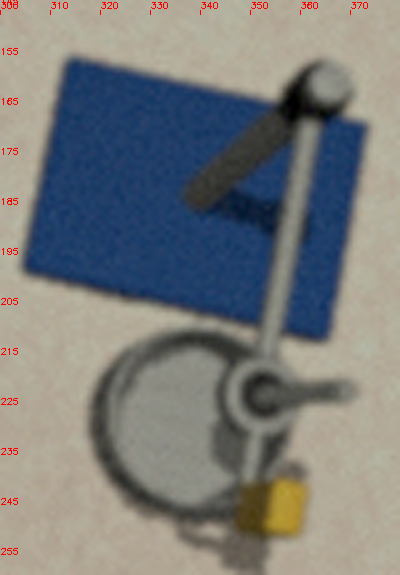

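View pics/top0b.png

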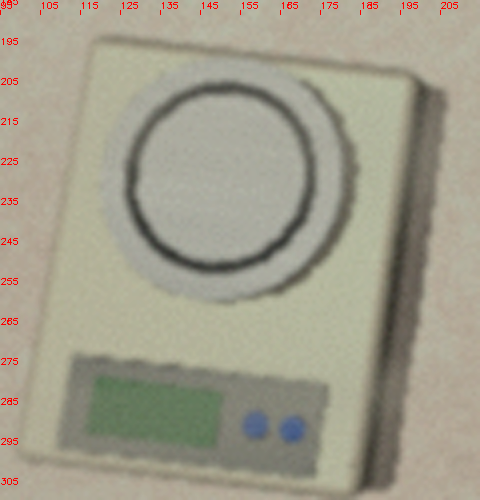

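View pics/sc0a.png

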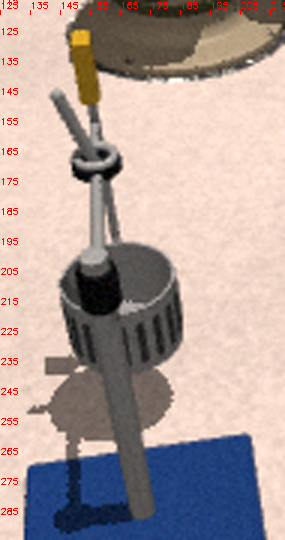

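View pics/sc0b.png

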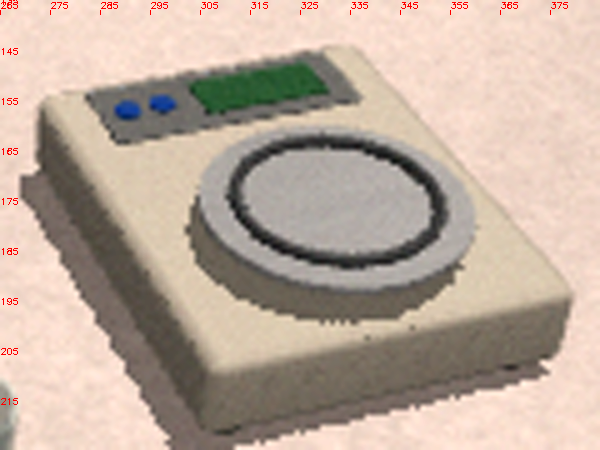

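```bash
cat > h.py <<'E'
import numpy as np, cv2
K={"scene":(399.2733,258.4133,194.5512),"top":(362.25245674,256.67139924,190.38681723)}
RT={"scene":(np.array([[0.41480535,0.90985629,0.009902],[0.57354515,-0.25300116,-0.77912539],[-0.70638692,0.32886462,-0.6267899]]),np.array([-0.23915731,-0.23472475,1.29927754])),
"top":(np.array([[0.0087066,-0.9999555,0.00363213],[-0.98462104,-0.00920678,-0.174461],[0.17448667,-0.00205731,-0.98465739]]),np.array([-0.02021958,0.6137807,0.76480448]))}
def back(c,u,v,z):
    f,cx,cy=K[c];R,t=RT[c]
    d=R.T@np.array([(u-cx)/f,(v-cy)/f,1]); o=-R.T@t
    return o+d*(z-o[2])/d[2]
def proj(c,X):
    f,cx,cy=K[c];R,t=RT[c]; p=R@np.asarray(X)+t
    return np.array([f*p[0]/p[2]+cx,f*p[1]/p[2]+cy])
def tri(a,b):
    A=[];B=[]
    for c,(u,v) in (("scene",a),("top",b)):
        f,cx,cy=K[c];R,t=RT[c]
        for k,w in ((0,(u-cx)/f),(1,(v-cy)/f)):
            A.append(R[k]-w*R[2]);B.append(w*t[2]-t[k])
    return np.linalg.lstsq(np.array(A),np.array(B),rcond=None)[0]
E
python3 - <<'E'
from h import *
np.set_printoptions(precision=4,suppress=True)
print("handle top: top",back("top",357.5,246.3,.272),"scene",back("scene",151.5,127,.272))
print("handle mid scene",back("scene",154,138,.25))
print("eye top",back("top",352,223.4,.212),"scene",back("scene",157,168.5,.212))
print("tip top",back("top",369,223,.262),"scene",back("scene",143.5,146,.262))
print("post-arm",back("top",361.6,170,.209),back("top",352.4,217,.209))
print("post top",back("top",366,162,.215))
print("ring top", back("top",95+220/4,185+177/4,.08),"scene",back("scene",265+338/5,135+200/5,.08))
print("pan", back("top",95+226/4,185+178/4,.075))
for nm,pts in {"body":[(100,42),(412,72),(22,460),(355,495)]}.items():
    for p in pts: print(nm,back("top",95+p[0]/4,185+p[1]/4,.054))
print("beaker",back("top",255,210,.03),"jar",back("top",246,147,.07),"wt",back("top",246,246,.05))
print("foot plate", [back("top",300+a/5,145+b/5,0.01)[:2] for a,b in((70,57),(368,125),(22,268),(328,340))])
print("rim",back("top",338,230,.115))
E
```

```text
handle top: top [ 0.4856 -0.177   0.272 ] scene [ 0.4866 -0.176   0.272 ]
handle mid scene [ 0.4889 -0.1753  0.25  ]
eye top [ 0.5275 -0.1855  0.212 ] scene [ 0.5323 -0.1857  0.212 ]
tip top [ 0.5241 -0.2004  0.262 ] scene [ 0.5291 -0.2011  0.262 ]
post-arm [ 0.6265 -0.2077  0.209 ] [ 0.5393 -0.1875  0.209 ]
post top [ 0.6402 -0.2146  0.215 ]
ring top [0.5226 0.2134 0.08  ] scene [0.5311 0.2126 0.08  ]
pan [0.5224 0.2115 0.075 ]
body [0.5994 0.2929 0.054 ]
body [0.5839 0.1168 0.054 ]
body [0.3724 0.3178 0.054 ]
body [0.3558 0.1388 0.054 ]
beaker [ 0.5722 -0.0113  0.03  ] jar [0.7106 0.0104 0.07  ] wt [0.4895 0.0078 0.05  ]
foot plate [array([ 0.7067, -0.1531]), array([ 0.6743, -0.2962]), array([ 0.603 , -0.1283]), array([ 0.5699, -0.2723])]
rim [ 0.5222 -0.1821  0.115 ]
```

Call:
jog_arm:
  dr:
    - [0,0,0]
    - [0,0,0]
    - [0,0,0]
    - [0,0,0]
    - [0,0,0]
    - [0,0,0]
    - [0,0,0]
    - [0,0,0]
    - [0,0,0]
    - [0,0,0]
  slide:
    - [-0.01,0.01,-0.01]
    - [-0.02,0.02,-0.02]
    - [-0.027,0.026,-0.02]
    - [-0.027,0.026,-0.02]
    - [-0.027,0.026,-0.01]
    - [-0.027,0.026,-0.01]
    - [-0.027,0.026,-0.01]
    - [-0.027,0.026,0]
    - [-0.027,0.026,0]
    - [-0.027,0.026,0]
  gripper: [0.2,0.2,0.2,0.2,0.2,0.2,0.2,0.2,0.2,0.2]

```text
time_s: 1.15
position: [0.3343, 0.1907, 0.343]
tool_rot: [[0.375, 0.927, 0.001], [0.927, -0.375, 0.0], [0.0, 0.001, -1.0]]
ft_force: [0.4, 0.4, 0.3]
grip_width: 0.0513
```

Call:
jog_arm:
  dr:
    - [0,0,0]
    - [0,0,0]
    - [0,0,0]
    - [0,0,0]
    - [0,0,0]
    - [0,0,0]
    - [0,0,0]
    - [0,0,0]
    - [0,0,0]
    - [0,0,0]
  slide:
    - [-0.027,0.026,0]
    - [-0.027,0.026,0]
    - [-0.027,0.026,0]
    - [-0.027,0.026,0]
    - [-0.027,0.026,0]
    - [-0.027,0.026,0]
    - [-0.027,0.026,0]
    - [-0.027,0.026,0]
    - [-0.02,0.02,0]
    - [-0.01,0.01,0]
  gripper: [0.2,0.2,0.2,0.2,0.2,0.2,0.2,0.2,0.2,0.2]

```text
time_s: 2.15
position: [0.4629, -0.1267, 0.3424]
tool_rot: [[0.377, 0.926, -0.0], [0.926, -0.377, -0.0], [-0.0, -0.0, -1.0]]
ft_force: [0.5, 0.2, 0.6]
grip_width: 0.0512
```

Call:
jog_arm:
  dr:
    - [0,0,0]
    - [0,0,0]
    - [0,0,0]
    - [0,0,0]
    - [0,0,-0.05]
    - [0,0,-0.05]
    - [0,0,-0.057]
    - [0,0,0]
    - [0,0,0]
    - [0,0,0]
  slide:
    - [-0.01,0.01,0]
    - [-0.01,0.01,0]
    - [-0.01,0.01,0]
    - [-0.006,0.01,0]
    - [0,0,0]
    - [0,0,0]
    - [0,0,0]
    - [0,0,0]
    - [0,0,0]
    - [0,0,0]
  gripper: [0.2,0.2,0.2,0.2,0.2,0.2,0.2,0.2,0.2,0.2]

```text
time_s: 3.15
position: [0.4868, -0.1728, 0.3423]
tool_rot: [[0.226, 0.974, -0.0], [0.974, -0.226, 0.0], [0.0, -0.0, -1.0]]
ft_force: [0.8, 0.7, 0.6]
grip_width: 0.051
```

```bash
python3 - <<'E'
from rig import observe, viewer, env
import cv2,numpy as np
np.set_printoptions(precision=4,suppress=True)
s=observe();print(s["position"],s["tool_rot"],s["ft_force"])
im=viewer.get_image("wrist"); p=im["pixels"]
p=cv2.convertScaleAbs(cv2.resize(p,None,fx=1.5,fy=1.5,interpolation=cv2.INTER_CUBIC),alpha=1.4)
cv2.imwrite("pics/wrist1.png",p)
np.savez("w1.npz",K=im["camera_matrix"],R=im["R"],t=im["t"],p=im["pixels"])
E
```

```text
[ 0.4868 -0.1728  0.3423] [[ 0.2258  0.9742 -0.    ]
 [ 0.9742 -0.2258  0.    ]
 [ 0.     -0.     -1.    ]] [0.7511 0.6946 0.6149]
```

View pics/wrist1.png

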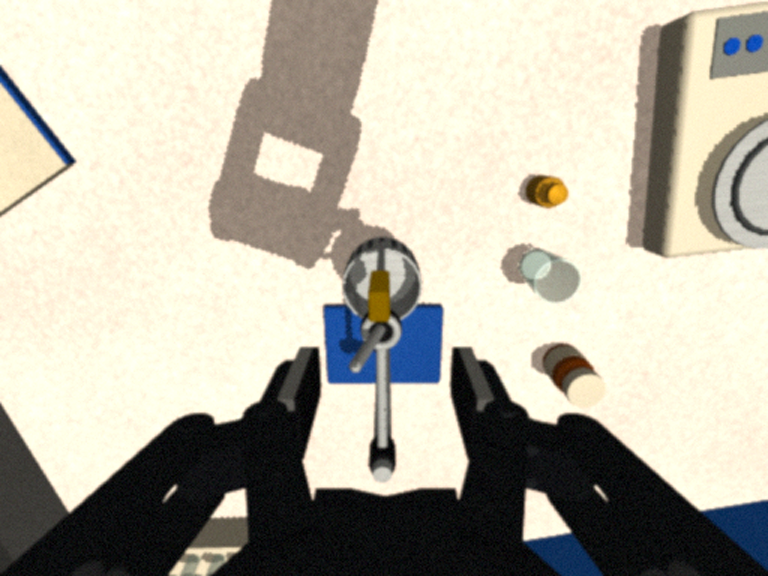

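```bash
python3 - <<'E'
import cv2,numpy as np
d=np.load("w1.npz");p=d["p"][150:330,200:310]
p=cv2.resize(p,None,fx=5,fy=5,interpolation=cv2.INTER_CUBIC)
p=cv2.convertScaleAbs(p[:550],alpha=1.6)
cv2.imwrite("pics/w1c.png",p)
K,R,t=d["K"],d["R"],d["t"];print(-R.T@t)
for X in ([.487,-.1765,.272],[.487,-.1765,.228],[.5295,-.1856,.212],[.5265,-.2007,.262],[.4868,-.1728,.35]):
    c=R@X+t; q=K@c/c[2];print(X,q[:2],(q[:2]-[200,150])*5)
E
```

```text
[ 0.40682077 -0.15374716  0.47308312]
[0.487, -0.1765, 0.272] [251.52738381 208.11458986] [257.63691903 290.57294931]
[0.487, -0.1765, 0.228] [252.32473269 190.68720198] [261.62366347 203.43600991]
[0.5295, -0.1856, 0.212] [253.44350339 224.13881894] [267.21751696 370.6940947 ]
[0.5265, -0.2007, 0.262] [235.73668799 249.13039201] [178.68343994 495.65196005]
[0.4868, -0.1728, 0.35] [255.61857301 262.36060476] [278.09286506 561.80302378]
```

View pics/w1c.png

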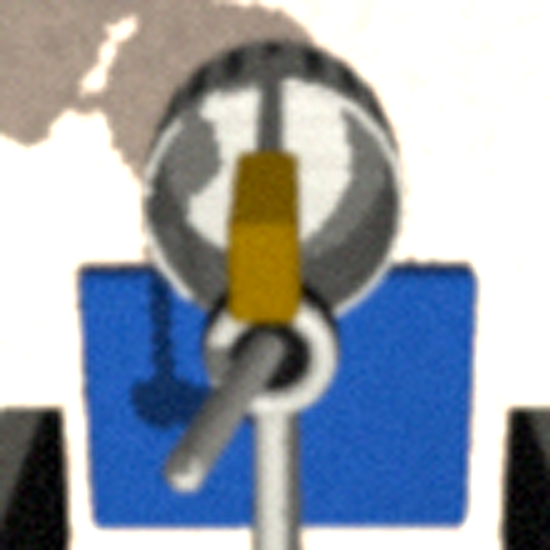

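Call:
jog_arm:
  dr:
    - [0,0,0]
    - [0,0,0]
    - [0,0,0]
    - [0,0,0]
    - [0,0,0]
    - [0,0,0]
    - [0,0,0]
    - [0,0,0]
    - [0,0,0]
    - [0,0,0]
  slide:
    - [-0.0034,-0.0005,0]
    - [0,0,0.01]
    - [0,0,0.015]
    - [0,0,0.015]
    - [0,0,0.015]
    - [0,0,0.015]
    - [0,0,0.015]
    - [0,0,0.01]
    - [0,0,0.005]
    - [0,0,0]
  gripper: [0,0,0,0,0,0,0,0,0,0]

```text
time_s: 4.2
position: [0.4853, -0.176, 0.2418]
tool_rot: [[0.225, 0.974, -0.001], [0.974, -0.225, 0.001], [0.0, -0.001, -1.0]]
ft_force: [-0.8, -0.5, 0.0]
grip_width: 0.0427
```

```bash
python3 - <<'E'
from rig import observe, viewer, env
import cv2,numpy as np
np.set_printoptions(precision=4,suppress=True)
s=observe();print(s["position"],s["ft_force"],s["wrist_torque"])
for n in ["wrist","scene"]:
    p=viewer.get_image(n)["pixels"]
    p=p[100:384,130:390] if n=="wrist" else p[60:220,100:260]
    k=2 if n=="wrist" else 3.5
    cv2.imwrite(f"pics/{n}2.png",cv2.convertScaleAbs(cv2.resize(p,None,fx=k,fy=k,interpolation=cv2.INTER_CUBIC),alpha=1.4))
E
```

```text
[ 0.4853 -0.176   0.2418] [-0.778  -0.5146  0.028 ] [-0.0424 -0.0025 -0.0297]
```

View pics/wrist2.png

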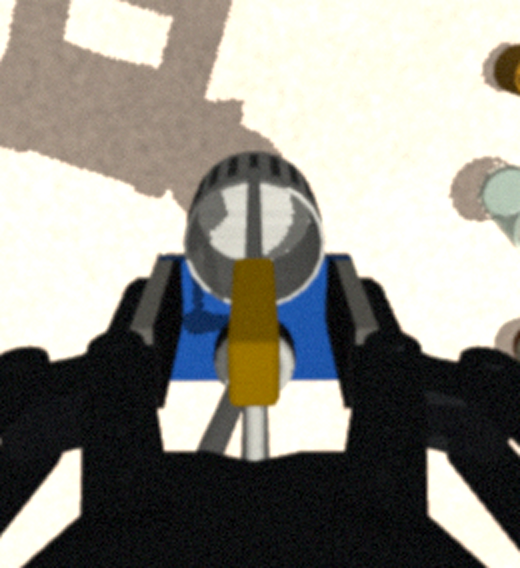

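View pics/scene2.png

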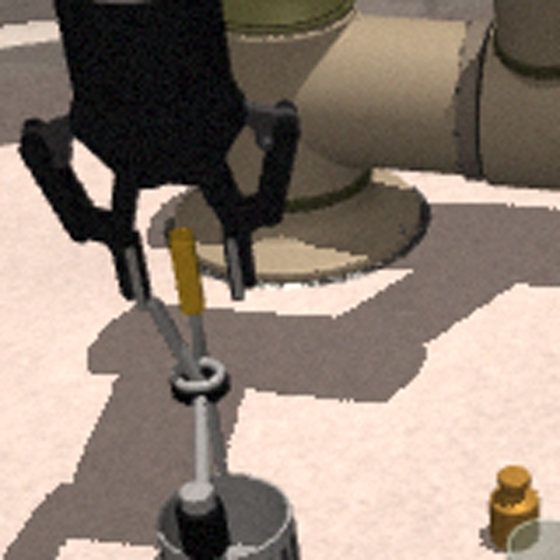

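Call:
jog_arm:
  dr:
    - [0,0,0]
    - [0,0,0]
    - [0,0,0]
    - [0,0,0]
    - [0,0,0]
    - [0,0,0]
    - [0,0,0]
    - [0,0,0]
    - [0,0,0]
    - [0,0,0]
  slide:
    - [0,0,0]
    - [0,0,0]
    - [0,0,0]
    - [0,0,0]
    - [0,0,0]
    - [0,0,0]
    - [0,0,0]
    - [0,0,0]
    - [0,0,0]
    - [0,0,0]
  gripper: [-0.3,-0.5,-0.6,-0.7,-0.8,-0.9,-1,-1,-1,-1]
  force: 60

```text
time_s: 5.3
position: [0.4855, -0.176, 0.2425]
tool_rot: [[0.225, 0.974, 0.0], [0.974, -0.225, -0.0], [-0.0, 0.0, -1.0]]
ft_force: [-1.4, 1.3, 4.3]
grip_width: 0.0113
```

```bash
cat > st.py <<'E'
from rig import observe
import numpy as np
np.set_printoptions(precision=4,suppress=True)
s=observe();print(round(s["time_s"],2),s["position"],"F",s["ft_force"],"M",s["wrist_torque"],s["grip_width"])
X=s["tool_rot"][:,0] if hasattr(s["tool_rot"],"shape") else np.array(s["tool_rot"])[:,0]
F=np.array(s["ft_force"]); sx=np.array([.974,-.225,0]);sy=np.array([.225,.974,0]);print("F stand axes",F@sx,F@sy)
E
python3 st.py
```

```text
5.3 [ 0.4855 -0.176   0.2425] F [-1.4237  1.3184  4.2982] M [ 0.223  -0.0028  0.0312] 0.01126122896048159
F stand axes -1.6833204680144687 0.9638363799470905
```

Call:
jog_arm:
  dr:
    - [0,0,0]
    - [0,0,0]
    - [0,0,0]
    - [0,0,0]
    - [0,0,0]
    - [0,0,0]
    - [0,0,0]
    - [0,0,0]
    - [0,0,0]
    - [0,0,0]
  slide:
    - [0,0,-0.001]
    - [-0.0003,0,-0.001]
    - [-0.0003,0,-0.001]
    - [-0.0003,0,-0.001]
    - [-0.0003,0,-0.001]
    - [-0.0003,0,-0.001]
    - [-0.0003,0,-0.001]
    - [-0.0003,0,-0.001]
    - [0,0,0]
    - [0,0,0]
  gripper: [-1,-1,-1,-1,-1,-1,-1,-1,-1,-1]

```text
time_s: 6.3
position: [0.4849, -0.1781, 0.2503]
tool_rot: [[0.225, 0.974, -0.0], [0.974, -0.225, 0.0], [0.0, -0.0, -1.0]]
ft_force: [-0.8, -0.8, -3.3]
grip_width: 0.0111
```

```bash
python3 st.py; python3 st.py
```

```text
6.3 [ 0.4849 -0.1781  0.2503] F [-0.8255 -0.8397 -3.2927] M [ 0.035   0.0714 -0.0334] 0.011113900290953178
F stand axes -0.61515155004353 -1.0035996468687176
6.3 [ 0.4849 -0.1781  0.2503] F [-0.8255 -0.8397 -3.2927] M [ 0.035   0.0714 -0.0334] 0.011113900290953178
F stand axes -0.61515155004353 -1.0035996468687176
```

Call:
jog_arm:
  dr:
    - [0,0,0]
    - [0,0,0]
    - [0,0,0]
    - [0,0,0]
    - [0,0,0]
    - [0,0,0]
    - [0,0,0]
    - [0,0,0]
    - [0,0,0]
    - [0,0,0]
  slide:
    - [-0.0004,0,-0.0015]
    - [-0.0004,0,-0.0015]
    - [-0.0005,0,-0.0015]
    - [-0.0004,0,-0.0015]
    - [-0.0004,0,-0.0015]
    - [-0.0005,0,-0.0015]
    - [-0.0004,0,-0.0015]
    - [-0.0004,0,-0.0015]
    - [0,0,0]
    - [0,0,0]
  gripper: [-1,-1,-1,-1,-1,-1,-1,-1,-1,-1]

```text
time_s: 7.3
position: [0.4842, -0.1814, 0.2623]
tool_rot: [[0.225, 0.974, 0.0], [0.974, -0.225, 0.0], [0.0, 0.0, -1.0]]
ft_force: [0.6, -0.3, -3.5]
grip_width: 0.0113
```

```bash
python3 st.py; python3 - <<'E'
from rig import viewer
import cv2
for n in ["wrist","scene"]:
    p=viewer.get_image(n)["pixels"]
    p=p[100:384,130:390] if n=="wrist" else p[80:220,100:230]
    k=2 if n=="wrist" else 4
    cv2.imwrite(f"pics/{n}3.png",cv2.convertScaleAbs(cv2.resize(p,None,fx=k,fy=k,interpolation=cv2.INTER_CUBIC),alpha=1.4))
E
```

```text
7.3 [ 0.4842 -0.1814  0.2623] F [ 0.5998 -0.3413 -3.4705] M [ 0.0577  0.1058 -0.0257] 0.01128010359351568
F stand axes 0.6609844653315309 -0.1975122393398013
```

View pics/scene3.png

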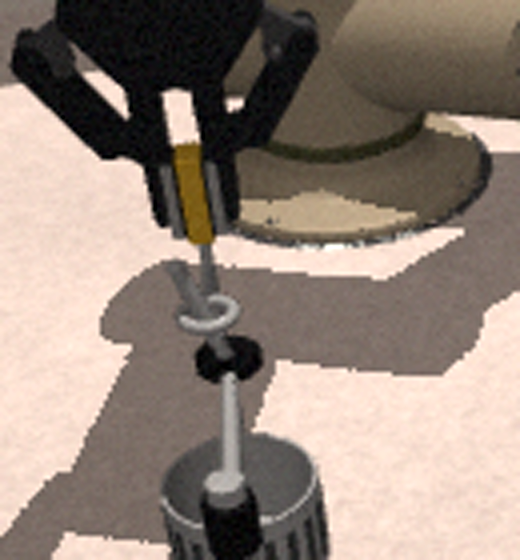

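View pics/wrist3.png

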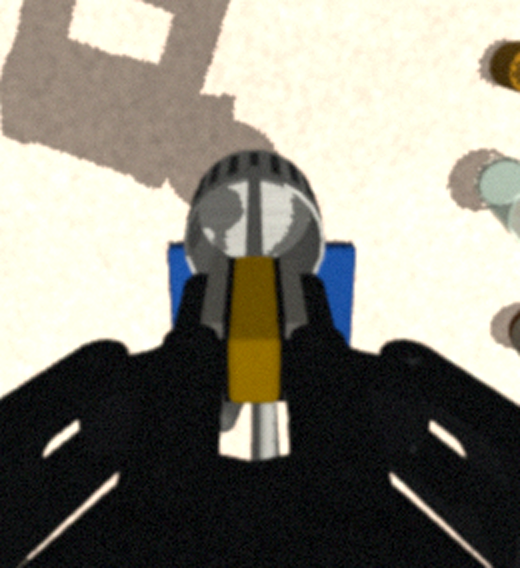

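Call:
jog_arm:
  dr:
    - [0,0,0]
    - [0,0,0]
    - [0,0,0]
    - [0,0,0]
    - [0,0,0]
    - [0,0,0]
    - [0,0,0]
    - [0,0,0]
    - [0,0,0]
    - [0,0,0]
  slide:
    - [-0.0004,0,-0.0015]
    - [-0.0004,0,-0.0015]
    - [-0.0005,0,-0.0015]
    - [-0.0004,0,-0.0015]
    - [-0.0004,0,-0.0015]
    - [-0.0005,0,-0.0015]
    - [-0.0004,0,-0.0015]
    - [-0.0004,0,-0.0015]
    - [0,0,0]
    - [0,0,0]
  gripper: [-1,-1,-1,-1,-1,-1,-1,-1,-1,-1]

```text
time_s: 8.4
position: [0.4834, -0.1847, 0.2743]
tool_rot: [[0.225, 0.974, 0.0], [0.974, -0.225, 0.0], [0.0, 0.0, -1.0]]
ft_force: [0.8, 0.8, -3.3]
grip_width: 0.0114
```

```bash
python3 st.py; python3 - <<'E'
from rig import viewer
import cv2
for n in ["top","scene"]:
    p=viewer.get_image(n)["pixels"]
    p=p[190:280,310:400] if n=="top" else p[80:220,100:230]
    k=5 if n=="top" else 4
    cv2.imwrite(f"pics/{n}4.png",cv2.convertScaleAbs(cv2.resize(p,None,fx=k,fy=k,interpolation=cv2.INTER_CUBIC),alpha=1.4))
E
```

```text
8.4 [ 0.4834 -0.1847  0.2743] F [ 0.8335  0.8413 -3.2848] M [ 0.0206  0.1539 -0.0301] 0.011365868598221526
F stand axes 0.6225137624158908 1.0069090488250216
```

View pics/scene4.png

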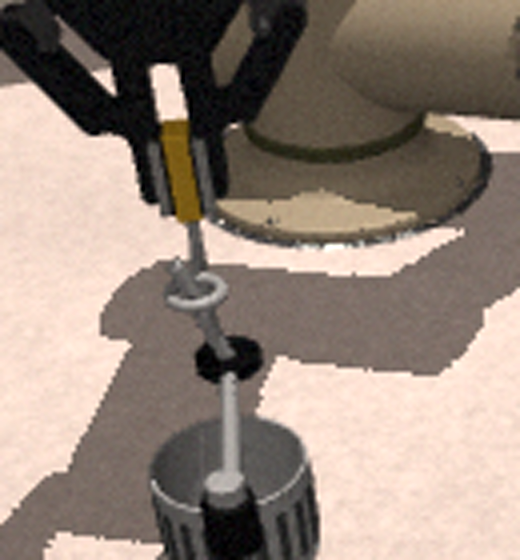

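View pics/top4.png

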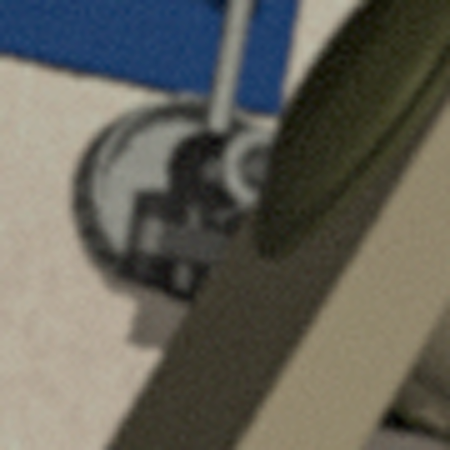

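Call:
jog_arm:
  dr:
    - [0,0,0]
    - [0,0,0]
    - [0,0,0]
    - [0,0,0]
    - [0,0,0]
    - [0,0,0]
    - [0,0,0]
    - [0,0,0]
    - [0,0,0]
    - [0,0,0]
  slide:
    - [-0.0004,0,-0.0015]
    - [-0.0004,0,-0.0015]
    - [-0.0005,0,-0.0015]
    - [-0.0004,0,-0.0015]
    - [-0.0004,0,-0.0015]
    - [-0.0005,0,-0.0015]
    - [-0.0004,0,-0.0015]
    - [-0.0004,0,-0.0015]
    - [0,0,0]
    - [0,0,0]
  gripper: [-1,-1,-1,-1,-1,-1,-1,-1,-1,-1]

```text
time_s: 9.5
position: [0.4827, -0.188, 0.2863]
tool_rot: [[0.225, 0.974, -0.0], [0.974, -0.225, 0.0], [0.0, -0.0, -1.0]]
ft_force: [0.2, -0.1, -2.0]
grip_width: 0.0113
```

```bash
python3 st.py; python3 - <<'E'
from rig import viewer
import cv2
for n in ["scene"]:
    p=viewer.get_image(n)["pixels"]
    p=p[190:280,310:400] if n=="top" else p[80:220,100:230]
    k=5 if n=="top" else 4
    cv2.imwrite(f"pics/{n}5.png",cv2.convertScaleAbs(cv2.resize(p,None,fx=k,fy=k,interpolation=cv2.INTER_CUBIC),alpha=1.4))
E
```

```text
9.5 [ 0.4827 -0.188   0.2863] F [ 0.1638 -0.0501 -2.0269] M [0.0149 0.1353 0.0709] 0.01126262699251299
F stand axes 0.17085026501528985 -0.011911346605645074
```

View pics/scene5.png

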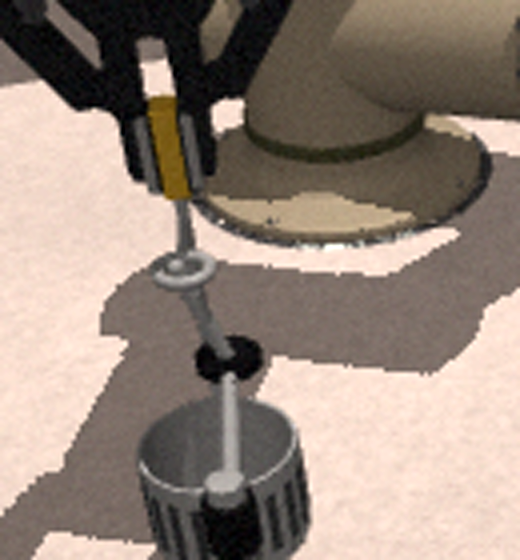

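Call:
jog_arm:
  dr:
    - [0,0,0]
    - [0,0,0]
    - [0,0,0]
    - [0,0,0]
    - [0,0,0]
    - [0,0,0]
    - [0,0,0]
    - [0,0,0]
    - [0,0,0]
    - [0,0,0]
  slide:
    - [-0.0006,0,-0.0015]
    - [-0.0006,0,-0.0015]
    - [-0.0006,0,-0.0015]
    - [-0.0005,0,-0.0015]
    - [-0.0004,0,-0.002]
    - [-0.0004,0,-0.002]
    - [-0.0004,0,-0.003]
    - [0,0,-0.004]
    - [0,0,-0.004]
    - [0,0,-0.001]
  gripper: [-1,-1,-1,-1,-1,-1,-1,-1,-1,-1]

```text
time_s: 10.55
position: [0.482, -0.1915, 0.309]
tool_rot: [[0.225, 0.974, 0.001], [0.974, -0.225, -0.001], [-0.0, 0.001, -1.0]]
ft_force: [-0.2, 0.1, -2.5]
grip_width: 0.0115
```

```bash
python3 st.py; python3 - <<'E'
from rig import viewer
import cv2
for n in ["scene"]:
    p=viewer.get_image(n)["pixels"]
    p=p[190:280,310:400] if n=="top" else p[80:220,100:230]
    k=5 if n=="top" else 4
    cv2.imwrite(f"pics/{n}6.png",cv2.convertScaleAbs(cv2.resize(p,None,fx=k,fy=k,interpolation=cv2.INTER_CUBIC),alpha=1.4))
E
```

```text
10.55 [ 0.482  -0.1915  0.309 ] F [-0.1654  0.0763 -2.4543] M [0.0492 0.1499 0.0111] 0.01145649068220455
F stand axes -0.178311292928525 0.03712412941051759
```

View pics/scene6.png

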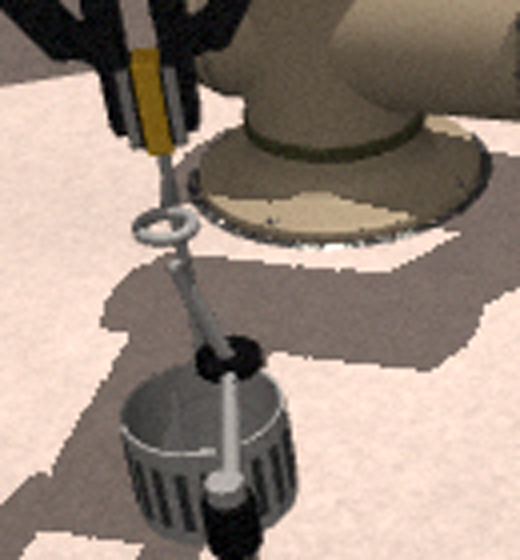

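Call:
jog_arm:
  dr:
    - [0,0,0]
    - [0,0,0]
    - [0,0,0]
    - [0,0,0]
    - [0,0,0]
    - [0,0,0]
    - [0,0,0]
    - [0,0,0]
    - [0,0,0]
    - [0,0,0]
  slide:
    - [0,-0.003,0]
    - [0,-0.006,0]
    - [0,-0.01,0]
    - [0,-0.014,0]
    - [0,-0.016,0]
    - [0,-0.016,0]
    - [0,-0.016,0]
    - [0,-0.014,0]
    - [0,-0.01,0]
    - [0,-0.005,0]
  gripper: [-1,-1,-1,-1,-1,-1,-1,-1,-1,-1]

```text
time_s: 11.6
position: [0.3737, -0.1663, 0.3085]
tool_rot: [[0.225, 0.974, 0.0], [0.974, -0.225, -0.0], [-0.0, 0.0, -1.0]]
ft_force: [0.4, 0.4, -3.2]
grip_width: 0.0115
```

```bash
python3 st.py; python3 - <<'E'
from rig import viewer
import cv2
p=viewer.get_image("scene")["pixels"]
cv2.imwrite(f"pics/scene7.png",cv2.convertScaleAbs(cv2.resize(p,None,fx=1.5,fy=1.5,interpolation=cv2.INTER_CUBIC),alpha=1.3))
E
```

```text
11.6 [ 0.3737 -0.1663  0.3085] F [ 0.4426  0.3791 -3.1761] M [0.0313 0.0938 0.0427] 0.011450557752468345
F stand axes 0.34575195124286684 0.4687924609154065
```

View pics/scene7.png

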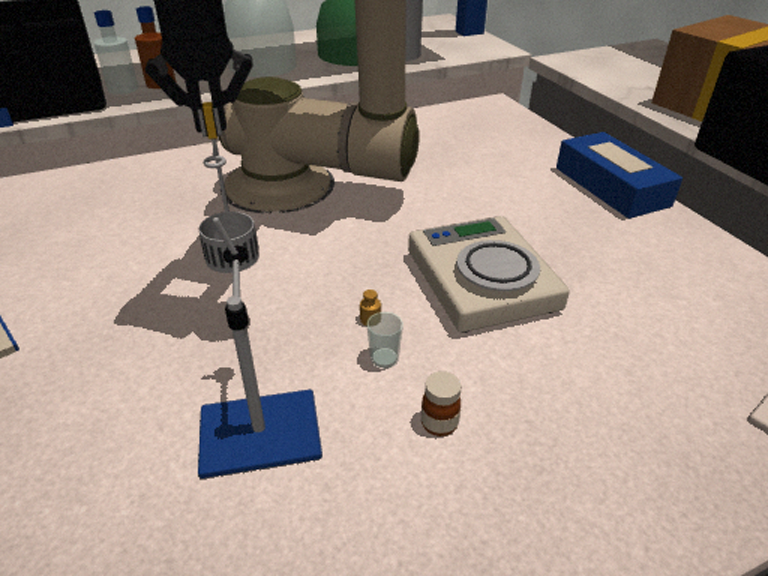

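Call:
jog_arm:
  dr:
    - [0,0,0]
    - [0,0,0]
    - [0,0,0]
    - [0,0,0]
    - [0,0,0]
    - [0,0,0]
    - [0,0,0]
    - [0,0,0]
    - [0,0,0]
    - [0,0,0]
  slide:
    - [0.004,0,0]
    - [0.01,0.001,0]
    - [0.016,0.001,0]
    - [0.022,0.001,0]
    - [0.025,0.001,0]
    - [0.025,0.001,0]
    - [0.025,0.001,0]
    - [0.025,0.002,0]
    - [0.025,0.001,0]
    - [0.025,0.001,0]
  gripper: [-1,-1,-1,-1,-1,-1,-1,-1,-1,-1]

```text
time_s: 12.65
position: [0.4303, 0.0298, 0.3082]
tool_rot: [[0.224, 0.975, -0.0], [0.975, -0.224, 0.0], [0.0, -0.0, -1.0]]
ft_force: [0.5, -0.6, -2.9]
grip_width: 0.0115
```

Call:
jog_arm:
  dr:
    - [0,0,0]
    - [0,0,0]
    - [0,0,0]
    - [0,0,0]
    - [0,0,0]
    - [0,0,0]
    - [0,0,0]
    - [0,0,0]
    - [0,0,0]
    - [0,0,0]
  slide:
    - [0.025,0.001,0]
    - [0.025,0.001,0]
    - [0.025,0.002,0]
    - [0.025,0.001,0]
    - [0.025,0.001,0]
    - [0.025,0.001,0]
    - [0.022,0.002,0]
    - [0.016,0.001,0]
    - [0.01,0,0]
    - [0.004,0,0]
  gripper: [-1,-1,-1,-1,-1,-1,-1,-1,-1,-1]

```text
time_s: 13.65
position: [0.485, 0.2234, 0.308]
tool_rot: [[0.224, 0.975, -0.001], [0.975, -0.224, -0.0], [-0.0, -0.0, -1.0]]
ft_force: [0.1, -0.4, -2.8]
grip_width: 0.0115
```

```bash
python3 st.py; python3 - <<'E'
from rig import viewer
import cv2
for n,(x,y,w,h) in {"scene":(250,60,150,160),"top":(90,170,150,150)}.items():
    p=viewer.get_image(n)["pixels"]; cv2.imwrite(f"pics/{n}8raw.png",p)
    p=p[y:y+h,x:x+w]
    p=cv2.convertScaleAbs(cv2.resize(p,None,fx=4,fy=4,interpolation=cv2.INTER_CUBIC),alpha=1.4)
    cv2.imwrite(f"pics/{n}8.png",p[:600])
E
```

```text
13.65 [0.485  0.2234 0.308 ] F [ 0.0937 -0.366  -2.8048] M [ 0.0068  0.1749 -0.005 ] 0.011532903518268765
F stand axes 0.17358051708678884 -0.335373383507636
```

View pics/scene8.png

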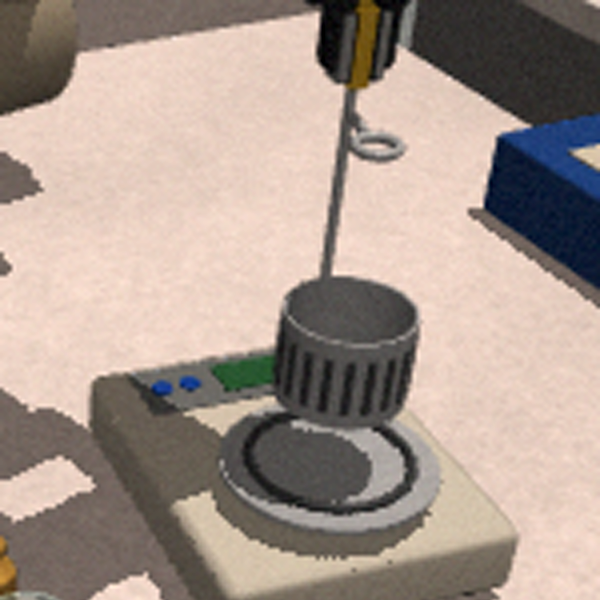

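View pics/top8.png

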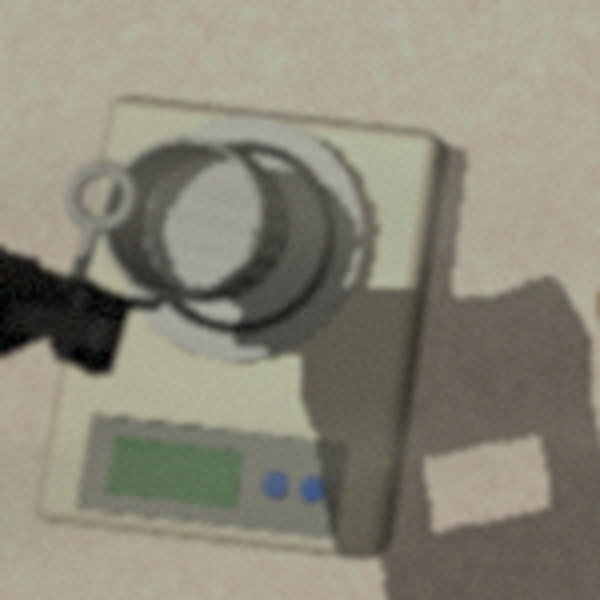

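```bash
python3 - <<'E'
from h import *
np.set_printoptions(precision=4,suppress=True)
print("rim", back("scene",337,138.3,.1815),back("top",137,225.3,.1815))
print("under scene",back("scene",336,157.3,.1265))
print("eye", back("scene",344.2,96.5,.2785),back("top",115.5,218.75,.2785),tri((344.2,96.5),(115.5,218.75)))
print("ring", back("scene",332.9,175.3,.078),back("top",150,229.25,.078),tri((332.9,175.3),(150,229.25)))
print("rimtri",tri((337,138.3),(137,225.3)))
E
```

```text
rim [0.532  0.2083 0.1815] [0.523  0.2086 0.1815]
under scene [0.5275 0.2172 0.1265]
eye [0.5299 0.2119 0.2785] [0.5258 0.2121 0.2785] [0.5264 0.2137 0.2764]
ring [0.5302 0.2143 0.078 ] [0.5227 0.2139 0.078 ] [0.5239 0.2171 0.0725]
rimtri [0.5243 0.2121 0.176 ]
```

Call:
jog_arm:
  dr:
    - [0,0,0]
    - [0,0,0]
    - [0,0,0]
    - [0,0,0]
    - [0,0,0]
    - [0,0,0]
    - [0,0,0]
    - [0,0,0]
    - [0,0,0]
    - [0,0,0]
  slide:
    - [0.002,-0.0015,0]
    - [0,0,0.004]
    - [0,0,0.006]
    - [0,0,0.006]
    - [0,0,0.006]
    - [0,0,0.006]
    - [0,0,0.005]
    - [0,0,0.003]
    - [0,0,0.002]
    - [0,0,0]
  gripper: [-1,-1,-1,-1,-1,-1,-1,-1,-1,-1]

```text
time_s: 14.75
position: [0.484, 0.2248, 0.2701]
tool_rot: [[0.225, 0.974, -0.0], [0.974, -0.225, -0.0], [-0.0, -0.0, -1.0]]
ft_force: [0.9, -0.2, -3.3]
grip_width: 0.0118
```

```bash
python3 st.py; python3 - <<'E'
from rig import viewer
import cv2
for n,(x,y,w,h) in {"scene":(280,90,110,120),"top":(90,170,120,110)}.items():
    p=viewer.get_image(n)["pixels"]
    p=p[y:y+h,x:x+w]
    p=cv2.convertScaleAbs(cv2.resize(p,None,fx=5,fy=5,interpolation=cv2.INTER_CUBIC),alpha=1.5)
    cv2.imwrite(f"pics/{n}9.png",p[:600])
E
```

```text
14.75 [0.484  0.2248 0.2701] F [ 0.8526 -0.2469 -3.2821] M [ 0.0477  0.1034 -0.0093] 0.011761131932961553
F stand axes 0.8860199089349415 -0.048595040498506076
```

View pics/scene9.png

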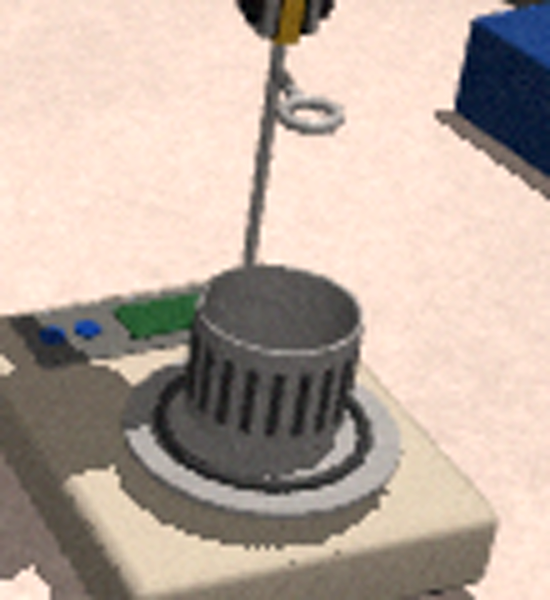

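View pics/top9.png

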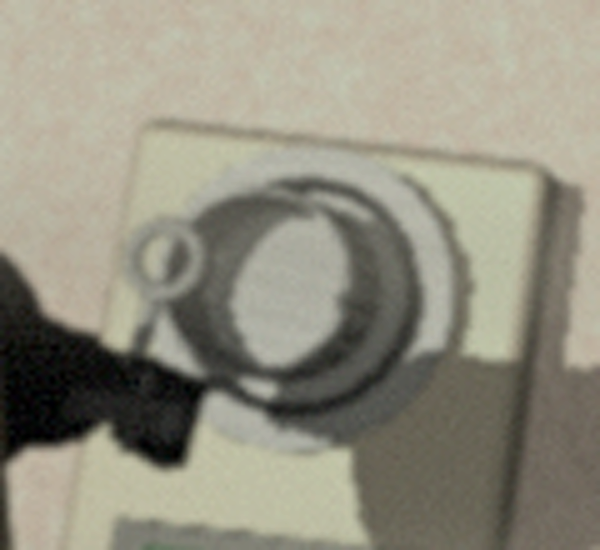

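```bash
python3 - <<'E'
from h import *
np.set_printoptions(precision=4,suppress=True)
print("rim", back("scene",335.8,151.9,.1436),back("top",143.7,226.9,.1436))
print("eye", back("scene",280+310/5,90+112/5,.2406),back("top",90+165/5,170+258/5,.2406))
print("ring", back("scene",332.7,176,.078),back("top",150,229.25,.078))
print("ring here", back("top",90+300/5,170+295/5,.078))
E
```

```text
rim [0.5296 0.2127 0.1436] [0.5229 0.2076 0.1436]
eye [0.5271 0.2148 0.2406] [0.5246 0.2136 0.2406]
ring [0.5324 0.2123 0.078 ] [0.5227 0.2139 0.078 ]
ring here [0.5232 0.214  0.078 ]
```

Call:
jog_arm:
  dr:
    - [0,0,0]
    - [0,0,0]
    - [0,0,0]
    - [0,0,0]
    - [0,0,0]
    - [0,0,0]
    - [0,0,0]
    - [0,0,0]
    - [0,0,0]
    - [0,0,0]
  slide:
    - [0.001,0,0.001]
    - [0,0,0.002]
    - [0,0,0.002]
    - [0,0,0.002]
    - [0,0,0.001]
    - [0,0,0.001]
    - [0,0,0.0005]
    - [0,0,0.0005]
    - [0,0,0]
    - [0,0,0]
  gripper: [-1,-1,-1,-1,-1,-1,-1,-1,-1,-1]

```text
time_s: 15.85
position: [0.4843, 0.2257, 0.2604]
tool_rot: [[0.225, 0.974, 0.0], [0.974, -0.225, 0.0], [0.0, 0.0, -1.0]]
ft_force: [-0.2, 0.3, -2.7]
grip_width: 0.0112
```

Call:
jog_arm:
  dr:
    - [0,0,0]
    - [0,0,0]
    - [0,0,0]
    - [0,0,0]
    - [0,0,0]
    - [0,0,0]
    - [0,0,0]
    - [0,0,0]
    - [0,0,0]
    - [0,0,0]
  slide:
    - [0,0,0.0003]
    - [0,0,0.0003]
    - [0,0,0.0003]
    - [0,0,0.0003]
    - [0,0,0.0003]
    - [0,0,0]
    - [0,0,0]
    - [0,0,0]
    - [0,0,0]
    - [0,0,0]
  gripper: [-1,-1,-1,-1,-1,-1,-1,-1,-1,-1]

```text
time_s: 16.85
position: [0.4842, 0.2257, 0.2588]
tool_rot: [[0.225, 0.974, 0.0], [0.974, -0.225, -0.0], [0.0, 0.0, -1.0]]
ft_force: [-0.0, -0.0, -2.5]
grip_width: 0.0115
```

```bash
python3 st.py; python3 - <<'E'
from rig import viewer
import cv2
for n,(x,y,w,h) in {"scene":(280,90,110,120),"top":(90,170,120,110)}.items():
    p=viewer.get_image(n)["pixels"]
    p=p[y:y+h,x:x+w]
    p=cv2.convertScaleAbs(cv2.resize(p,None,fx=5,fy=5,interpolation=cv2.INTER_CUBIC),alpha=1.5)
    cv2.imwrite(f"pics/{n}10.png",p[:600])
E
```

```text
16.85 [0.4842 0.2257 0.2588] F [-0.0317 -0.0325 -2.5127] M [ 0.0633  0.1083 -0.0196] 0.011506059565038007
F stand axes -0.023530240228183202 -0.03879069555447947
```

View pics/scene10.png

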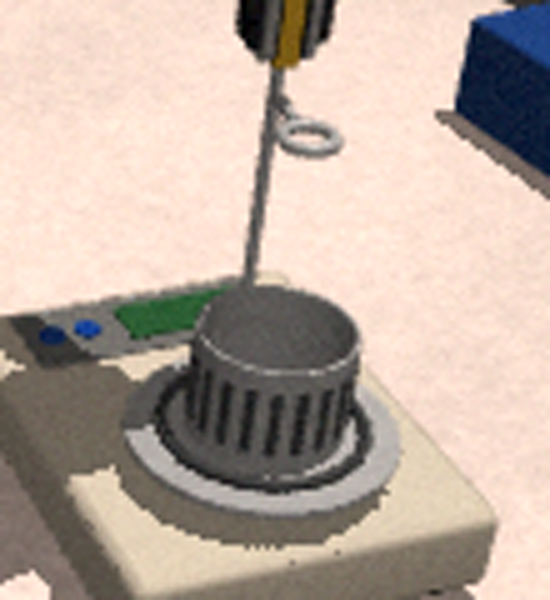

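View pics/top10.png

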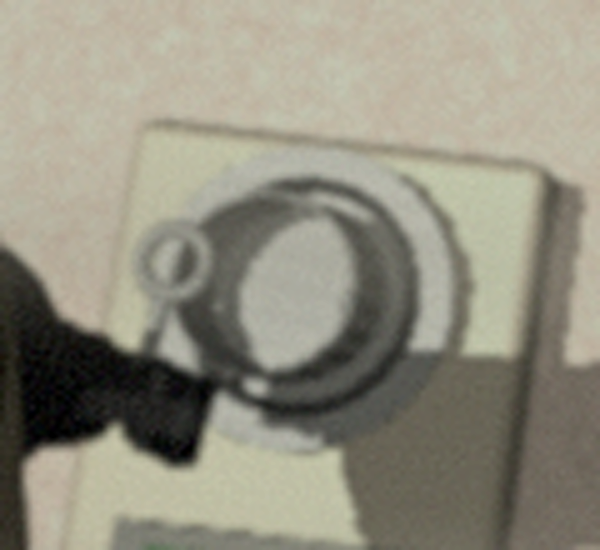

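Call:
jog_arm:
  dr:
    - [0,0,0]
    - [0,0,0]
    - [0,0,0]
    - [0,0,0]
    - [0,0,0]
    - [0,0,0]
    - [0,0,0]
    - [0,0,0]
    - [0,0,0]
    - [0,0,0]
  slide:
    - [0,0,0.0003]
    - [0,0,0.0003]
    - [0,0,0.0003]
    - [0,0,0.0003]
    - [0,0,0.0003]
    - [0,0,0.0002]
    - [0,0,0.0002]
    - [0,0,0]
    - [0,0,0]
    - [0,0,0]
  gripper: [-1,-1,-1,-1,-1,-1,-1,-1,-1,-1]

```text
time_s: 17.95
position: [0.4843, 0.2257, 0.2569]
tool_rot: [[0.225, 0.974, 0.0], [0.974, -0.225, -0.0], [0.0, 0.0, -1.0]]
ft_force: [-0.1, 0.3, -1.9]
grip_width: 0.0112
```

```bash
python3 st.py
```

```text
17.95 [0.4843 0.2257 0.2569] F [-0.0604  0.2953 -1.8861] M [-0.0039  0.134  -0.0067] 0.011156757852582785
F stand axes -0.1252550400509372 0.27405650772377577
```

Call:
jog_arm:
  dr:
    - [0,0,0]
    - [0,0,0]
    - [0,0,0]
    - [0,0,0]
    - [0,0,0]
    - [0,0,0]
    - [0,0,0]
    - [0,0,0]
    - [0,0,0]
    - [0,0,0]
  slide:
    - [0,0,0.0002]
    - [0,0,0.0002]
    - [0,0,0.0002]
    - [0,0,0.0002]
    - [0,0,0.0002]
    - [0,0,0]
    - [0,0,0]
    - [0,0,0]
    - [0,0,0]
    - [0,0,0]
  gripper: [-1,-1,-1,-1,-1,-1,-1,-1,-1,-1]

```text
time_s: 18.95
position: [0.4842, 0.2257, 0.2559]
tool_rot: [[0.225, 0.974, -0.0], [0.974, -0.225, 0.0], [0.0, -0.0, -1.0]]
ft_force: [-1.3, 0.1, -0.9]
grip_width: 0.0113
```

```bash
python3 st.py
```

```text
18.95 [0.4842 0.2257 0.2559] F [-1.3317  0.06   -0.8931] M [ 0.009   0.2673 -0.0139] 0.011338732123666583
F stand axes -1.3106194154177728 -0.2411617121152202
```

Call:
jog_arm:
  dr:
    - [0,0,0]
    - [0,0,0]
    - [0,0,0]
    - [0,0,0]
    - [0,0,0]
    - [0,0,0]
    - [0,0,0]
    - [0,0,0]
    - [0,0,0]
    - [0,0,0]
  slide:
    - [0,0,0.0002]
    - [0,0,0.0002]
    - [0,0,0.0002]
    - [0,0,0]
    - [0,0,0]
    - [0,0,0]
    - [0,0,0]
    - [0,0,0]
    - [0,0,0]
    - [0,0,0]
  gripper: [-1,-1,-1,-1,-1,-1,-1,-1,-1,-1]

```text
time_s: 19.95
position: [0.4843, 0.2257, 0.2553]
tool_rot: [[0.225, 0.974, 0.0], [0.974, -0.225, 0.0], [0.0, 0.0, -1.0]]
ft_force: [-0.8, 0.0, 1.3]
grip_width: 0.011
```

```bash
python3 st.py; python3 - <<'E'
from rig import viewer
import cv2
for n,(x,y,w,h) in {"scene":(280,90,110,120),"wrist":(130,100,256,260)}.items():
    p=viewer.get_image(n)["pixels"]
    p=p[y:y+h,x:x+w]; k=5 if n=="scene" else 2
    p=cv2.convertScaleAbs(cv2.resize(p,None,fx=k,fy=k,interpolation=cv2.INTER_CUBIC),alpha=1.5)
    cv2.imwrite(f"pics/{n}11.png",p[:600])
E
```

```text
19.95 [0.4843 0.2257 0.2553] F [-0.8336  0.0312  1.3393] M [-0.0202  0.3399  0.0676] 0.01100783052220318
F stand axes -0.8189432946776304 -0.1571673640176539
```

View pics/scene11.png

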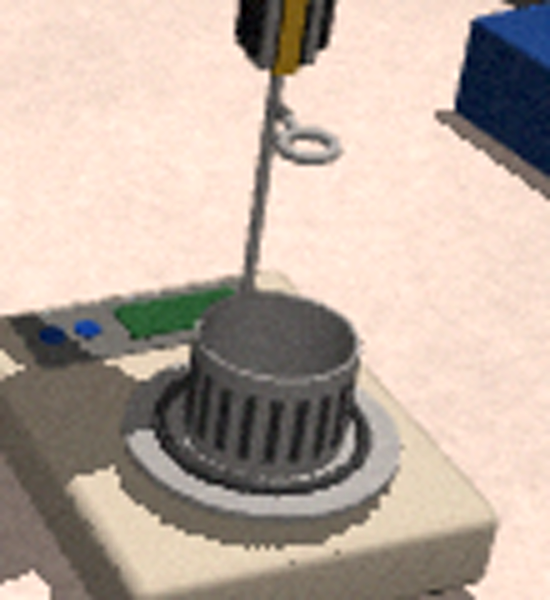

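View pics/wrist11.png

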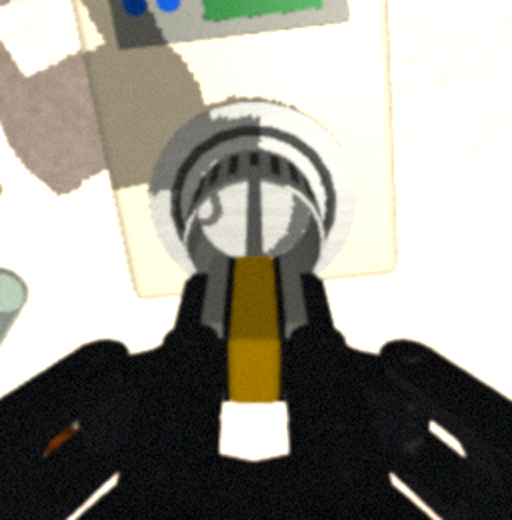

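Call:
jog_arm:
  dr:
    - [0,0,0]
    - [0,0,0]
    - [0,0,0]
    - [0,0,0]
    - [0,0,0]
    - [0,0,0]
    - [0,0,0]
    - [0,0,0]
    - [0,0,0]
    - [0,0,0]
  slide:
    - [0,0,0]
    - [0,0,0]
    - [0,0,0]
    - [0,0,0]
    - [0,0,0]
    - [0,0,0]
    - [0,0,0]
    - [0,0,0]
    - [0,0,0]
    - [0,0,0]
  gripper: [-1,-1,-0.7,-0.6,-0.4,-0.2,0,0,0,0]
  force: 20

```text
time_s: 21.05
position: [0.4842, 0.2257, 0.2553]
tool_rot: [[0.225, 0.974, 0.0], [0.974, -0.225, -0.0], [-0.0, 0.0, -1.0]]
ft_force: [-0.2, -0.0, -0.6]
grip_width: 0.0424
```

```bash
python3 st.py; python3 - <<'E'
from rig import viewer
import cv2
for n,(x,y,w,h) in {"scene":(280,60,120,150),"wrist":(130,100,256,260)}.items():
    p=viewer.get_image(n)["pixels"]
    p=p[y:y+h,x:x+w]; k=4 if n=="scene" else 2
    p=cv2.convertScaleAbs(cv2.resize(p,None,fx=k,fy=k,interpolation=cv2.INTER_CUBIC),alpha=1.5)
    cv2.imwrite(f"pics/{n}12.png",p[:600])
E
```

```text
21.05 [0.4842 0.2257 0.2553] F [-0.1529 -0.0483 -0.6111] M [0.0078 0.0135 0.0436] 0.04236336417569219
F stand axes -0.13804878906459891 -0.08147908121715418
```

View pics/scene12.png

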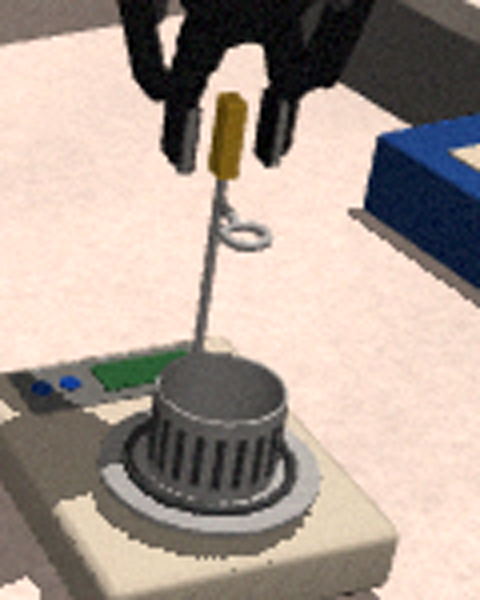

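View pics/wrist12.png

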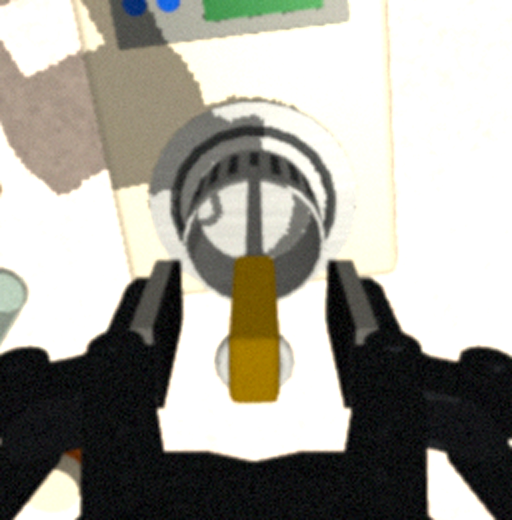

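Released; the basket stands alone. Rising straight up.

Call:
jog_arm:
  dr:
    - [0,0,0]
    - [0,0,0]
    - [0,0,0]
    - [0,0,0]
    - [0,0,0]
    - [0,0,0]
    - [0,0,0]
    - [0,0,0]
    - [0,0,0]
    - [0,0,0]
  slide:
    - [0,0,-0.004]
    - [0,0,-0.008]
    - [0,0,-0.014]
    - [0,0,-0.018]
    - [0,0,-0.018]
    - [0,0,-0.018]
    - [0,0,-0.018]
    - [0,0,-0.012]
    - [0,0,-0.005]
    - [0,0,0]
  gripper: [0,0,0,0,0,0,0,0,0,0]

```text
time_s: 22.15
position: [0.4843, 0.2257, 0.3711]
tool_rot: [[0.225, 0.974, 0.001], [0.974, -0.225, 0.0], [0.001, 0.001, -1.0]]
ft_force: [-0.0, 0.1, 0.3]
grip_width: 0.0427
```

Call:
jog_arm:
  dr:
    - [0,0,0]
    - [0,0,0]
    - [0,0,0]
    - [0,0,0]
    - [0,0,0]
    - [0,0,0]
    - [0,0,0]
    - [0,0,0]
    - [0,0,0]
    - [0,0,0]
  slide:
    - [0,-0.005,0]
    - [0,-0.01,0]
    - [0,-0.01,0]
    - [0,-0.01,0]
    - [0,-0.01,0]
    - [0,-0.01,0]
    - [0,-0.01,0]
    - [0,-0.01,0]
    - [0,-0.005,0]
    - [0,0,0]
  gripper: [0,0,0,0,0,0,0,0,0,0]

```text
time_s: 23.15
position: [0.4057, 0.2439, 0.3706]
tool_rot: [[0.224, 0.975, 0.0], [0.975, -0.224, 0.0], [0.0, 0.0, -1.0]]
ft_force: [-0.2, 0.1, -0.8]
grip_width: 0.0428
```

```bash
python3 st.py; python3 - <<'E'
from rig import viewer
import cv2
for n,k in (("scene",1.5),("top",1.5)):
    p=viewer.get_image(n)["pixels"]; cv2.imwrite(f"pics/{n}13r.png",p)
    cv2.imwrite(f"pics/{n}13.png",cv2.convertScaleAbs(cv2.resize(p,None,fx=k,fy=k,interpolation=cv2.INTER_CUBIC),alpha=1.4))
p=cv2.imread("pics/top13r.png")[180:280,90:210]
cv2.imwrite("pics/top13c.png",cv2.convertScaleAbs(cv2.resize(p,None,fx=5,fy=5,interpolation=cv2.INTER_CUBIC),alpha=1.5))
E
```

```text
23.15 [0.4057 0.2439 0.3706] F [-0.1644  0.0646 -0.7524] M [ 0.0082 -0.016  -0.0188] 0.04284950476897204
F stand axes -0.17469970597080295 0.025890547339071705
```

View pics/scene13.png

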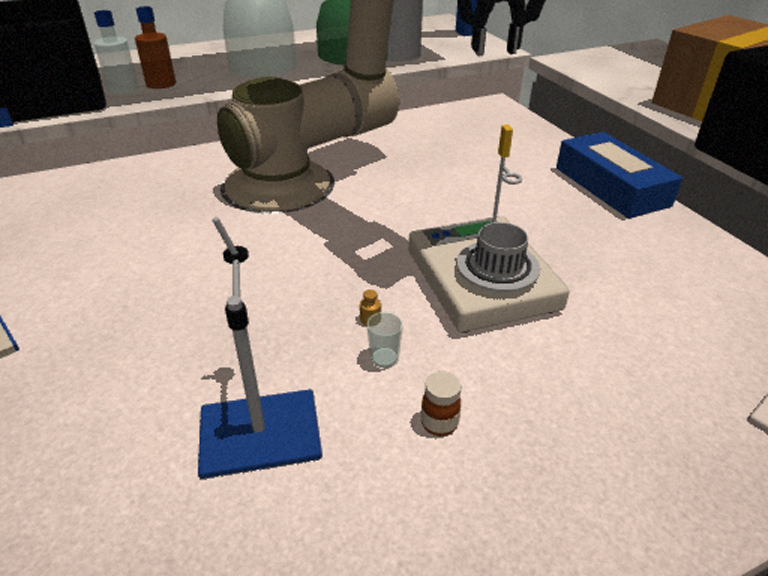

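View pics/top13c.png

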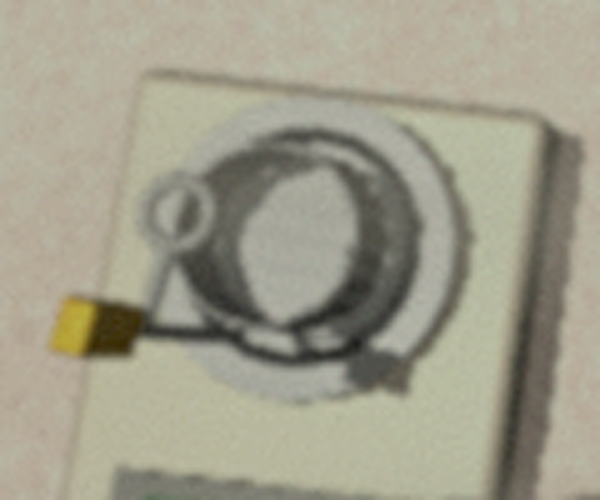

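```bash
python3 -c "
from rig import env
print(env.close_job())"
```

```text
the job is handed in; nothing more can be done
None
```

The basket is off the hook and standing upright inside the ring on the balance pan. The gripper has let go and moved clear. I handed the job in at about 23 s; the hand-in reports no verdict.

- **Unhooking:** I gripped the yellow handle at 60 N and lifted it along the measured lean of the prong, about 15 mm to the stand's -y side. I stopped every 8–12 mm to check. Sideways force at the stops was about 1 N or less, so I felt no pull on the hook. I lifted 66 mm in all, the picture showed the eye clear above the tip, and only then did I draw the basket out along -x.
- **Placing:** I lowered it in steps of 0.3 mm or less near the pan. The last reading before release showed about 4 N on the pan, which I estimate at under 3 mm of pan travel against the 6 mm limit. That figure comes from the wrist force; I could not read the pan directly.
- **Last checks:** The pictures show the basket upright inside the ring, and the beaker, jar and weight where they were. The wrist force was within noise with the robot touching nothing.
- **Disagreements:** The top and scene cameras differed by 5–10 mm in x at the eye and pan, so I centred the basket on the ring by comparing the two within each picture. Closing the grip pressed the basket onto the collar with about 4 N, under the 15 N limit.

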